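Wipe the permeameter base and hover the core ring over its studs

ROBOT

A 6-joint arm with a two-finger parallel gripper is mounted at the origin on the work surface. World frame = base frame: x ahead of the robot, y to its left, z up, the work surface at z = 0. Lengths are in mm, angles in rad, forces in N, time in s.
With the tool pointing down it reaches from about 275 to 1000 mm from the base axis. Payload 8.4 kg.
Tool frame: the origin (TCP) lies on the mounting face of the last link; the fingertips stand 173 mm ahead of it and the grasp point (between the pads) lies 155 mm ahead of it; z points along the fingers, y is the line along which they close (so a half turn about z gives the same grasp; the last joint's range is limited). The gripper opens to 85 mm and grips with 20 to 120 N. Pads are 22 mm wide; open, the fingers measure 114 mm over their backs; the gripper's body (76 mm by 85 mm) begins 54 mm behind the grasp point. The pads swing forward as they close: fully open they stand 13 mm farther back than shut.
Start: joints at [1.214, 0.353, 1.633, -0, 1.155, -0.002], TCP at [217.126, 586.077, 404.681] pointing down, gripper open.
Joint ranges: [-2.63, 2.63], [-0.92, 2.1], [0.06, 2.66], [-1.3, 4.44], [0, 2.69], [-3.02, 3.02]. Speed limits (rad/s): [2.22, 2.22, 2.79, 3.14, 3.14, 3.14].

INTERFACE

Orientations are given as [roll, pitch, yaw] about the fixed x, y, z axes, in that order (R = Rz(yaw) Ry(pitch) Rx(roll)).
In Python, from rig import r gives the robot as it stands.
- The arm moves only by the tool apply_moves, never from a script. Its argument "deltas" is a list of rows, each an object with "claw": the gripper command: -1 is fully open, 1 is shut, values between are in proportion; "delta_pos": the shift along the tool's x, y, z in cm, a list of three; "yaw": the turn about the tool's z in rad. In form: [{"claw": claw, "delta_pos": [tx, ty, tz], "yaw": yaw}, ...]. A call has 1 to 8 rows; each row shifts and turns the commanded pose from where the row before left it, along the tool's axes as they then stand; what a row does not reach is not made up. A row lasts 1/8 s, in which the tool goes at most 62.5 mm and 10.7 degrees, less where a joint would pass 70% of its speed; a pose out of reach is approached as far as the arm can. A call with a gripper value outside its range is refused whole. The fingers move at their own pace and stop on an object; "grip_force" is the grip in N (left out, the last holds). Time passes only in rows, so rows that do not move let the fingers close. It gives the time, the measured TCP pose, the force, the opening and the grip force at its end, in the units of the state.
- r.sense(): the state, without advancing time (a new reading comes with each control period).
- r.grab_frame(name): name is "scene" or "top" or "wrist"; returns a dict with "img" (420x560x3 uint8, blue, green, red), "z_map" (420x560 float32, mm along the optical axis (not along the pixel's ray), 0 where there is no reading), "fx", "fy", "cx", "cy" (pixels), "eye" and "rotation" of the camera in the world; the wrist camera has in their place "T_tool_cam" (4x4, takes a point from camera to tool coordinates, whose origin is the TCP and whose axes are the flange's). Camera axes: x right, y up, looking along -z (the intrinsics and any distortion apply to the point x, -y, -z); pixel columns grow to the right and rows downward; lengths in mm; the calibration is good to about 2 mm. A picture is of the moment at which its call begins: read the wrist's pose just before it.
- r.sign_off(): hands the job in; it is judged then, once.
The state is a dict: "clock": time; "qpos": joint angles; "qvel": joint speeds; "joint_efforts": joint torques, N m; "eef_pos": TCP position; "tcp_rot": TCP orientation; "contact_force": force on the tool from outside, world axes, zero at the start; "wrist_torque": the same for the moment, N m; "opening": opening from 0.0 (shut) to 1.0 (fully open); "grasp_force": force on a finger pad.
Only numpy, scipy, OpenCV 4.12 (cv2) and the standard library are available. Lean on these libraries where they do the work, as an engineer would, in place of code of your own. Each camera call takes 0.05 s, during which the arm holds its last target. There are 200 camera calls.

TASK

Grip the yellow scraper block and use it to wipe the three gravel chips off the top of the aluminium permeameter base, then stand the block upright back on the bench. Next pick up the steel core ring, carry it over the blue water manifold and stop with it upright above the base, each lug's hole over a stud and the ring's underside about 10 mm above the stud tops; finish there, still holding the ring steady in the gripper, and never let it touch the base. Touch the chips with nothing but the scraper, touch the manifold with nothing, and leave the acrylic cap, brass spanner and green bung where they are.

Things in the scene. Friction and masses are not known exactly. Their poses are not given: they have to be found in the camera images.
- seat (a point): Centre of the top face of the permeameter base: fixed aluminium plate 120 x 120 x 20 mm flat on the bench. The lane along its x axis, between the two stud heads, is flat, 68 mm wide, open at both ends; its x points away from the robot within 25 deg. z is up. A brass spigot sticks 22 mm out of its +y side face.
- stud_a (a point): Top centre of the steel bayonet stud on the base 40 mm along +y from the plate centre; its head is 12 mm wide, its top 22 mm above the plate.
- stud_b (a point): The same for the other stud, 40 mm along -y.
- chip1_mid (a point): Centre of one of three loose reddish-brown gravel chips, about 13 x 10 x 10 mm, 10 g, lying at the start on the lane of the plate: centre within 18 mm of the lane's centre line, and along the plate's x from 21 mm before to 33 mm beyond its centre. Once off the base it lies on the bench.
- chip2_mid (a point): Centre of one of three loose reddish-brown gravel chips, about 13 x 10 x 10 mm, 10 g, lying at the start on the lane of the plate: centre within 18 mm of the lane's centre line, and along the plate's x from 21 mm before to 33 mm beyond its centre. Once off the base it lies on the bench.
- chip3_mid (a point): Centre of one of three loose reddish-brown gravel chips, about 13 x 10 x 10 mm, 10 g, lying at the start on the lane of the plate: centre within 18 mm of the lane's centre line, and along the plate's x from 21 mm before to 33 mm beyond its centre. Once off the base it lies on the bench.
- scraper_mid (a point): Centre (40 mm above its underside) of the scraper block, standing loose on the bench: 80 mm tall, 58 mm wide along its y, 24 mm thick along its x at the grey rubber foot (lowest 30 mm); the yellow upper part, to grip, is 22 mm thick along x and 54 mm wide. 120 g. z is up.
- ring_mid (a point): Centre, 25 mm above the underside, of the steel core ring standing loose on the bench: tube 56 mm outside, 50 mm tall, 260 g. To grip: two flats 24 mm wide, 18 to 48 mm up, on its +x and -x sides, 60 mm apart. At the underside two like lugs, 6 mm thick, 30 mm wide, reach out to 55 mm along +y and -y, each with an 18 mm square hole 40 mm from the axis. z up.
- manifold: Water manifold fixed to the bench between the ring and the base: a blue upright panel with a brass pipe and three red taps on top. 360 mm long along its x, 40 mm wide along y, 100 mm tall in all. Origin at the centre of its underside. Not to be touched.
- cap: Clear acrylic top cap, a stepped disc 84 mm across with a brass stub, 38 mm tall. Origin at its underside. Leave alone.
- bung: Green rubber bung, 42 mm across, 30 mm tall, standing. Origin at its underside. Leave alone.
- spanner: Brass ring spanner, lying flat, 177 mm long along its x, 9 mm thick. Origin at its underside near the middle. Leave alone.

How it is judged:
By the outcome, as a careful person would: the job done as asked, in the order asked, and still so for the second after the job is handed in, while the arm keeps its last pose, push and grip.
It also fails if it takes over 64 s, if anything falls off the work surface, if the arm or the gripper's body presses on something with over 40 N, if the wrist force passes 120 N, or if a joint passes its speed limit or range.

## Working session

There is one attempt and no reset: what is moved stays moved. The work goes in short steps, Python scripts to look and compute and a tool call to move; the robot and the scene stay as the last step left them, time stands still between calls to the robot, and variables do not carry over. Pictures are saved under pics/ and viewed, at most 10 in all, crops included, and the job is handed in when it is done.

Besides the shell and the picture viewer there is one more tool, called after "Emit:" as a command line: name --argument value ..., lists and objects as JSON in quotes. apply_moves: Moves the arm, as the interface text tells. Its arguments: {"type":"object","properties":{"deltas":{"type":"array"},"grip_force":{"type":"number"}},"required":["deltas"]}

```bash
ls; mkdir -p pics
cat > h.py <<'E'
import numpy as np, cv2, pickle
from scipy.spatial.transform import Rotation as R
from rig import r
def grab(name):
    s=r.sense(); f=r.grab_frame(name); f['s']=s
    pickle.dump(f,open(f'{name}.pkl','wb')); return f
def world(f):
    z=f['z_map']; v,u=np.mgrid[:z.shape[0],:z.shape[1]]
    P=np.stack([(u-f['cx'])/f['fx']*z,-(v-f['cy'])/f['fy']*z,-z],-1)
    if 'eye' in f: return P@np.array(f['rotation']).T+np.array(f['eye'])
    T=np.array(f['T_tool_cam']); P=P@T[:3,:3].T+T[:3,3]
    s=f['s']; return P@R.from_euler('xyz',s['tcp_rot']).as_matrix().T+np.array(s['eef_pos'])
E
python3 - <<'E'
from h import *
a=grab('scene');b=grab('top')
print({k:(v if np.size(v)<20 else np.shape(v)) for k,v in b.items()})
cv2.imwrite('pics/s.png',a['img']);cv2.imwrite('pics/t.png',b['img'])
E
```

```text
pics
{'img': (420, 560, 3), 'z_map': (420, 560), 'fx': 508.4913992482682, 'fy': 508.4913992482682, 'cx': 283.644644005203, 'cy': 213.1121604502327, 'eye': array([ 372.87514897,   42.87577022, 1175.22460799]), 'rotation': array([ 0.10994456, -0.01705016, -1.54209329]), 's': {'clock': 0.05, 'qpos': array([ 1.21360649e+00,  3.53624339e-01,  1.63414469e+00, -1.14861057e-05,
        1.15518952e+00, -2.38616945e-03]), 'qvel': array([-0.00067171,  0.00022548, -0.00072352, -0.00016678, -0.00131023,
        0.00191014]), 'joint_efforts': array([-1.51455850e-03, -6.06898928e+01, -3.43163717e+01,  4.64247051e-06,
        4.05445404e-03, -2.44647856e-05]), 'eef_pos': array([217.03837615, 585.84872201, 403.97186953]), 'tcp_rot': array([-3.14022673e+00,  7.24267678e-06,  2.78679363e+00]), 'contact_force': array([-0.07885627,  0.3051939 ,  0.05330254]), 'wrist_torque': array([-0.0125053 , -0.04763933, -0.02522905]), 'grasp_force': 0.0, 'opening': 0.998127173237573}}
```

View pics/t.png

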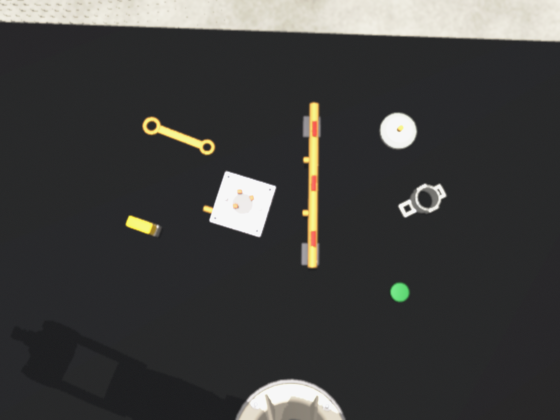

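View pics/s.png

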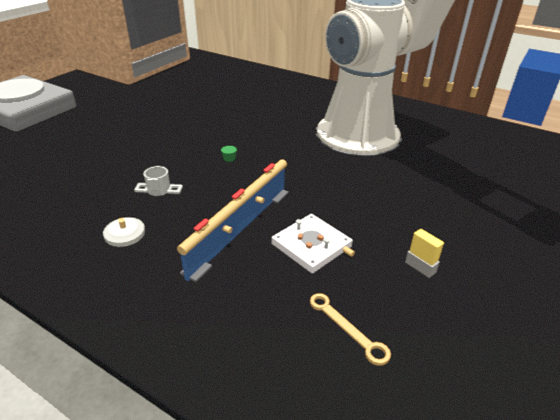

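```bash
sed -i "s/P@np.array(f\['rotation'\]).T/P@R.from_euler('xyz',f['rotation']).as_matrix().T/" h.py
cat > m.py <<'E'
from h import *
f=pickle.load(open('top.pkl','rb')); W=world(f); I=f['img'].astype(int)
def rect(n,u0,u1,v0,v1,z0,z1,cond=None):
    w=W[v0:v1,u0:u1].reshape(-1,3); i=I[v0:v1,u0:u1].reshape(-1,3)
    m=(w[:,2]>z0)&(w[:,2]<z1)
    if cond is not None: m&=cond(i)
    w=w[m]
    if len(w)<3: print(n,len(w)); return
    c,s,a=cv2.minAreaRect(w[:,:2].astype(np.float32)); print(n,len(w),'z',w[:,2].min().round(1),np.median(w[:,2]).round(1),w[:,2].max().round(1),'c',np.round(c,1),'s',np.round(s,1),'a',round(a,1))
print('bench',np.median(W[250:300,150:250,2]))
rect('plate',205,285,165,245,14,27)
rect('studs',205,285,165,245,33,60)
red=lambda i:(i[:,2]-i[:,0]>60)&(i[:,2]>120)
for k,(u,v) in enumerate([(239,192),(251,198),(236,206)]): rect('chip%d'%k,u-6,u+6,v-6,v+6,15,40,red)
rect('spigot',200,216,200,218,3,40,red)
rect('scraper',118,170,205,245,60,100)
rect('scraper-all',118,170,205,245,8,100)
rect('ring top',395,450,175,225,40,70)
rect('ring lug',395,450,175,225,2,15)
rect('man',295,325,95,275,10,140)
rect('mantop',295,325,95,275,85,140)
rect('cap',375,422,108,155,5,60);rect('bung',385,415,278,308,10,60);rect('spanner',135,220,110,160,4,30)
E
python3 m.py
```

```text
bench 0.062187079930595246
plate 2619 z 14.0 19.9 26.9 c [522.3 131.3] s [138.6 120.6] a 74.4
studs 50 z 33.4 40.4 48.0 c [521.4 121. ] s [85.9 41.8] a 55.3
chip0 14 z 25.6 29.6 35.5 c [546.4 128.9] s [6.9 7. ] a 0.2
chip1 12 z 26.5 28.6 33.4 c [533.2 101.1] s [7.8 6.7] a 3.2
chip2 20 z 26.9 29.2 31.8 c [514.  137.8] s [7.1 9.2] a 2.4
spigot 45 z 3.5 15.0 20.5 c [505.2 203. ] s [23.9 11.4] a 73.4
scraper 274 z 60.4 79.2 85.4 c [459.8 339.2] s [55.2 21.9] a 72.2
scraper-all 356 z 8.3 78.3 85.4 c [456.8 330.7] s [73.7 25.2] a 69.4
ring top 196 z 40.0 47.8 54.2 c [ 540.7 -293.9] s [56.9 56.8] a 77.5
ring lug 661 z 2.0 3.5 14.9 c [ 545.1 -296.3] s [116.1 129.9] a 1.6
man 1590 z 10.1 86.1 105.1 c [559.5 -33.3] s [359.4  38.7] a 0.8
mantop 975 z 85.0 88.1 105.1 c [559.1 -33.7] s [358.5  18.2] a 0.6
cap 1004 z 5.0 16.2 43.5 c [ 705.4 -241.6] s [109.1  96.2] a 1.9
bung 269 z 13.2 30.3 34.4 c [ 329.8 -236.7] s [40.1 38.7] a 45.8
spanner 588 z 4.0 6.9 15.7 c [679.5 281.5] s [115.3 195.6] a 2.2
```

```bash
cat >> h.py <<'E'
def plan(p,yawdeg,n,s=None):
    "rows from the measured pose to TCP p (mm) and world yaw (deg), tool kept pointing down"
    s=s or r.sense(); p0=np.array(s['eef_pos']); y0=s['tcp_rot'][2]
    d=(np.radians(yawdeg)-y0+np.pi)%(2*np.pi)-np.pi
    dp=(np.array(p)-p0)/n/10
    print('at',p0.round(1),'yaw',np.degrees(y0).round(2),'rpy',np.round(s['tcp_rot'],4),'F',np.round(s['contact_force'],1),'t',round(s['clock'],2))
    for k in range(n):
        y=y0+d*k/n; M=R.from_euler('xyz',[np.pi,0,y]).as_matrix()
        print((M.T@dp).round(2).tolist(), round(-d/n,3))
E
python3 - <<'E'
from h import *
plan([459.8,339.2,400],72.2,9)
f=pickle.load(open('top.pkl','rb')); W=world(f); I=f['img'].astype(int)
# plate fit: bright pixels at plate level
m=np.zeros(W.shape[:2],bool); m[165:245,205:285]=1
m&=(abs(W[...,2]-20)<3)&(I.min(-1)>90)
c,s_,a=cv2.minAreaRect(W[m][:,:2].astype(np.float32)); print('plate',c,s_,a, W[m].mean(0))
# ring lugs
m=np.zeros(W.shape[:2],bool); m[175:225,395:450]=1
l=m&(W[...,2]>3)&(W[...,2]<12)&(I.min(-1)>70)
c,s_,a=cv2.minAreaRect(W[l][:,:2].astype(np.float32)); print('lug',l.sum(),c,s_,a)
print(np.array(r.grab_frame('wrist')['T_tool_cam']).round(3))
E
```

```text
at [217.1 585.9 404. ] yaw 159.67 rpy [-3.1403  0.      2.7868] F [ 0.5 -0.4 -0.5] t 0.1
[-3.48, -1.63, 0.04] 0.17
[-3.71, -1.02, 0.04] 0.17
[-3.83, -0.38, 0.04] 0.17
[-3.84, 0.27, 0.04] 0.17
[-3.74, 0.91, 0.04] 0.17
[-3.53, 1.53, 0.04] 0.17
[-3.22, 2.1, 0.04] 0.17
[-2.82, 2.62, 0.04] 0.17
[-2.33, 3.06, 0.04] 0.17
plate (521.77197265625, 130.72032165527344) (137.30303955078125, 119.9540023803711) 74.3441162109375 [518.43711371 122.53003058  19.93567514]
lug 216 (544.9124145507812, -293.9677429199219) (56.70627975463867, 115.25557708740234) 34.70330047607422
[[-1.0000e-03  9.4500e-01  3.2600e-01  8.3873e+01]
 [ 1.0000e+00  1.0000e-03  0.0000e+00 -6.0800e-01]
 [ 0.0000e+00  3.2600e-01 -9.4500e-01  3.0943e+01]
 [ 0.0000e+00  0.0000e+00  0.0000e+00  1.0000e+00]]
```

Emit:
apply_moves --deltas '[{"claw": -1,"delta_pos": [-3.5,-1.65,0],"yaw": 0.17},{"claw": -1,"delta_pos": [-3.7,-1.0,0],"yaw": 0.17},{"claw": -1,"delta_pos": [-3.85,-0.4,0],"yaw": 0.17},{"claw": -1,"delta_pos": [-3.85,0.25,0],"yaw": 0.17},{"claw": -1,"delta_pos": [-3.75,0.9,0],"yaw": 0.17},{"claw": -1,"delta_pos": [-3.5,1.5,0],"yaw": 0.17},{"claw": -1,"delta_pos": [-3.2,2.1,0],"yaw": 0.17},{"claw": -1,"delta_pos": [-2.8,2.6,0],"yaw": 0.17}]'

```text
clock: 1.15
eef_pos: [432.8, 365.2, 404.5]
tcp_rot: [-3.141, 0.0, 1.421]
contact_force: [0.8, -0.3, 0.5]
opening: 0.997
grasp_force: 0.0
```

Emit:
apply_moves --deltas '[{"claw": -1,"delta_pos": [-2.3,3.0,0],"yaw": 0.17},{"claw": -1,"delta_pos": [0,0,0],"yaw": 0},{"claw": -1,"delta_pos": [0,0,0],"yaw": 0}]'

```text
clock: 1.52
eef_pos: [458.2, 339.3, 404.5]
tcp_rot: [-3.141, 0.0, 1.258]
contact_force: [-0.5, 0.4, 0.8]
opening: 1.0
grasp_force: 0.0
```

Run:
```python
from h import *
f=grab('wrist'); W=world(f); cv2.imwrite('pics/w1.png',f['img'])
print(np.round(f['s']['eef_pos'],1),np.degrees(f['s']['tcp_rot']).round(2))
m=(abs(W[...,2]-80)<6)&(abs(W[...,0]-460)<80)&(abs(W[...,1]-339)<80)
print(cv2.minAreaRect(W[m][:,:2].astype(np.float32)),W[m].mean(0),m.sum())
```

```text
[458.2 339.3 404.5] [-1.7996e+02  1.0000e-02  7.2090e+01]
((461.77392578125, 340.6510925292969), (54.506927490234375, 21.915725708007812), 71.68257141113281) [462.17130295 342.33655536  79.36207975] 1653
```

View pics/w1.png

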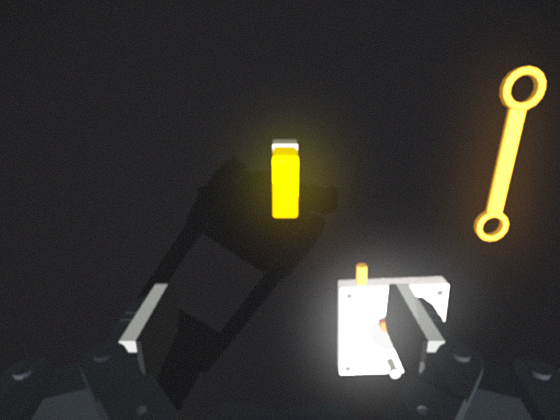

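Emit:
apply_moves --deltas '[{"claw": -1,"delta_pos": [0.2,0.28,3.0],"yaw": 0.005},{"claw": -1,"delta_pos": [0,0,4],"yaw": 0},{"claw": -1,"delta_pos": [0,0,4],"yaw": 0},{"claw": -1,"delta_pos": [0,0,4],"yaw": 0},{"claw": -1,"delta_pos": [0,0,2.5],"yaw": 0},{"claw": -1,"delta_pos": [0,0,1.25],"yaw": 0},{"claw": -1,"delta_pos": [0,0,0],"yaw": 0}]'

```text
clock: 2.45
eef_pos: [461.3, 340.7, 216.8]
tcp_rot: [-3.141, 0.001, 1.253]
contact_force: [-0.1, -0.5, 0.9]
opening: 0.998
grasp_force: 0.0
```

Emit:
apply_moves --deltas '[{"claw": 1,"delta_pos": [0,0,0],"yaw": 0},{"claw": 1,"delta_pos": [0,0,0],"yaw": 0},{"claw": 1,"delta_pos": [0,0,0],"yaw": 0},{"claw": 1,"delta_pos": [0,0,0],"yaw": 0},{"claw": 1,"delta_pos": [0,0,0],"yaw": 0},{"claw": 1,"delta_pos": [0,0,0],"yaw": 0},{"claw": 1,"delta_pos": [0,0,0],"yaw": 0},{"claw": 1,"delta_pos": [0,0,0],"yaw": 0}]' --grip_force 50

```text
clock: 3.45
eef_pos: [462.0, 340.3, 217.8]
tcp_rot: [3.141, -0.001, 1.252]
contact_force: [-1.6, -1.1, 6.0]
opening: 0.25
grasp_force: 49.2
```

Emit:
apply_moves --deltas '[{"claw": 1,"delta_pos": [0,0,-1],"yaw": 0},{"claw": 1,"delta_pos": [0,0,-3.5],"yaw": 0},{"claw": 1,"delta_pos": [0,0,-3.7],"yaw": 0},{"claw": 1,"delta_pos": [0,0,0],"yaw": 0}]'

```text
clock: 3.95
eef_pos: [462.6, 340.9, 302.3]
tcp_rot: [3.138, -0.004, 1.252]
contact_force: [-0.2, 0.2, -1.3]
opening: 0.251
grasp_force: 49.1
```

Run:
```python
from h import *
plan([432.6,96.8,300],105.66,8)
```

```text
at [462.6 340.9 302.3] yaw 71.72 rpy [ 3.1385 -0.0045  1.2518] F [-0.2  0.2 -1.3] t 3.95
[-3.01, 0.6, 0.03] -0.074
[-3.05, 0.38, 0.03] -0.074
[-3.07, 0.15, 0.03] -0.074
[-3.07, -0.08, 0.03] -0.074
[-3.06, -0.31, 0.03] -0.074
[-3.03, -0.53, 0.03] -0.074
[-2.98, -0.75, 0.03] -0.074
[-2.92, -0.97, 0.03] -0.074
```

Emit:
apply_moves --deltas '[{"claw": 1,"delta_pos": [-3.0,0.6,0],"yaw": -0.074},{"claw": 1,"delta_pos": [-3.05,0.4,0],"yaw": -0.074},{"claw": 1,"delta_pos": [-3.05,0.15,0],"yaw": -0.074},{"claw": 1,"delta_pos": [-3.05,-0.1,0],"yaw": -0.074},{"claw": 1,"delta_pos": [-3.05,-0.3,0],"yaw": -0.074},{"claw": 1,"delta_pos": [-3.05,-0.55,0],"yaw": -0.074},{"claw": 1,"delta_pos": [-3.0,-0.75,0],"yaw": -0.074},{"claw": 1,"delta_pos": [-2.9,-0.95,0],"yaw": -0.074}]'

```text
clock: 4.95
eef_pos: [431.3, 95.5, 298.5]
tcp_rot: [-3.14, -0.0, 1.846]
contact_force: [0.3, 1.2, -1.3]
opening: 0.247
grasp_force: 49.1
```

Emit:
apply_moves --deltas '[{"claw": 1,"delta_pos": [0,0,0],"yaw": 0},{"claw": 1,"delta_pos": [0,0,0],"yaw": 0}]'

```text
clock: 5.2
eef_pos: [431.9, 96.8, 298.9]
tcp_rot: [-3.141, -0.0, 1.842]
contact_force: [0.9, -0.3, -0.9]
opening: 0.255
grasp_force: 49.1
```

```bash
cat > plate.py <<'E'
from h import *
f=grab('wrist'); W=world(f); I=f['img'].astype(int)
print(np.round(f['s']['eef_pos'],1),np.round(f['s']['tcp_rot'],4),f['s']['clock'])
near=(abs(W[...,0]-524)<100)&(abs(W[...,1]-122)<100)
m=near&(abs(W[...,2]-20)<3)&(I.min(-1)>100)
print('plate',m.sum(),cv2.minAreaRect(W[m][:,:2].astype(np.float32)),np.median(W[m][:,2]))
a=np.radians(15.66); U=np.array([[np.cos(a),np.sin(a)],[-np.sin(a),np.cos(a)]])
L=(W[...,:2]-[524.1,122.4])@U.T
for sgn in (1,-1):
    k=near&(abs(W[...,2]-41)<4)&(abs(L[...,0])<15)&(abs(L[...,1]-40*sgn)<15)
    if k.sum()>4: print('stud',sgn,k.sum(),W[k].mean(0).round(1),'local',L[k].mean(0).round(1),'range',L[k].min(0).round(1),L[k].max(0).round(1),'z',np.median(W[k][:,2]).round(1))
k=m&(abs(L)<75).all(-1)
for q in (0,1): print('extent',q,np.percentile(L[k][:,q],[0.3,99.7]).round(1))
E
python3 plate.py; python3 -c "
from h import *
cv2.imwrite('pics/w2.png',pickle.load(open('wrist.pkl','rb'))['img'])"
```

```text
[431.9  96.8 298.9] [-3.1413e+00 -2.0000e-04  1.8422e+00] 5.2
plate 24681 ((521.5656127929688, 123.6908187866211), (120.11720275878906, 120.73522186279297), 74.51668548583984) 19.73158059112177
stud 1 85 [527.4 161.3  40.4] local [13.7 36.6] range [12.2 31.4] [15.  40.7] z 41.0
extent 0 [-72.8  72.2]
extent 1 [-71.5  73.4]
```

View pics/w2.png

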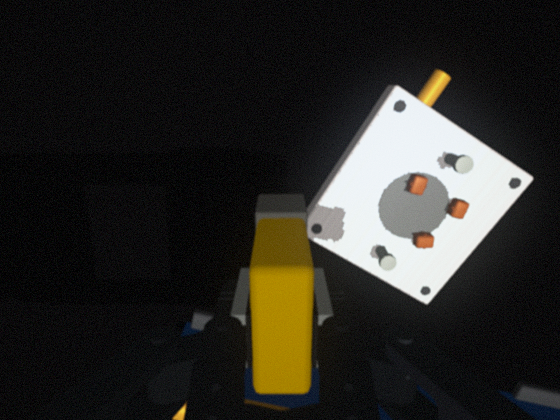

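```bash
sed -i 's/15.66/-15.5/; s/\[524.1,122.4\]/[521.6,123.7]/' plate.py
python3 - <<'E'
from h import *
import runpy
src=open('plate.py').read().replace("f=grab('wrist')","f=pickle.load(open('wrist.pkl','rb'))")
exec(src)
for u,v in ((418,184),(458,208),(424,240)): print('chip',np.median(L[v-3:v+4,u-3:u+4].reshape(-1,2),0),W[v,u,2])
plan([430.1,149.1,290],74.5,4)
E
```

```text
[431.9  96.8 298.9] [-3.1413e+00 -2.0000e-04  1.8422e+00] 5.2
plate 24681 ((521.5656127929688, 123.6908187866211), (120.11720275878906, 120.73522186279297), 74.51668548583984) 19.73158059112177
stud 1 327 [531.3 162.4  41.1] local [-1.  39.9] range [-6.7 34.1] [ 6.  45.8] z 41.4
stud -1 258 [510.1  85.9  41.1] local [ -0.9 -39.5] range [ -6.1 -45.4] [  5.9 -33.9] z 41.4
extent 0 [-59.9  59. ]
extent 1 [-59.1  59.5]
chip [-11.40126269  14.58606698] 29.230149597180286
chip [22.49207446 15.19559297] 28.072971249715522
chip [ 17.53576574 -15.77979701] 28.818696040003886
at [432.   97.1 299. ] yaw 105.6 rpy [-3.1415e+00 -2.0000e-04  1.8430e+00] F [-0.2 -0.4 -0.8] t 5.25
[1.27, 0.3, 0.22] 0.136
[1.29, 0.13, 0.22] 0.136
[1.3, -0.05, 0.22] 0.136
[1.28, -0.22, 0.22] 0.136
```

Emit:
apply_moves --deltas '[{"claw": 1,"delta_pos": [1.3,0.3,0.2],"yaw": 0.136},{"claw": 1,"delta_pos": [1.3,0.15,0.2],"yaw": 0.136},{"claw": 1,"delta_pos": [1.3,-0.05,0.2],"yaw": 0.136},{"claw": 1,"delta_pos": [1.3,-0.2,0.2],"yaw": 0.136},{"claw": 1,"delta_pos": [0,0,0],"yaw": 0},{"claw": 1,"delta_pos": [0,0,0],"yaw": 0}]'

```text
clock: 6.0
eef_pos: [430.2, 149.4, 291.1]
tcp_rot: [-3.141, 0.0, 1.303]
contact_force: [-0.0, 0.6, -1.5]
opening: 0.252
grasp_force: 49.1
```

```bash
python3 plate.py
python3 - <<'E'
from h import *
f=pickle.load(open('wrist.pkl','rb')); W=world(f); I=f['img'].astype(int)
p=f['s']['eef_pos']
# block top face and visible +y foot side (foot bottom) in world
m=(I[...,2]>120)&(I[...,1]>100)&(I[...,0]<60)&(abs(W[...,0]-p[0])<45)&(abs(W[...,1]-p[1])<45)
q=W[m]; print('block z range',np.percentile(q[:,2],[1,50,99]))
t=m&(W[...,2]>np.percentile(q[:,2],99)-4)
print('top',cv2.minAreaRect(W[t][:,:2].astype(np.float32)))
plan([521.2-.9636*92,123.9+.267*92,240],74.5,2)
cv2.imwrite('pics/w3.png',f['img'])
E
```

```text
[430.2 149.4 291.1] [-3.1414e+00  3.0000e-04  1.3035e+00] 6.0
plate 25811 ((521.7886352539062, 123.80349731445312), (119.70427703857422, 120.53044128417969), 74.52396392822266) 19.752540227288705
stud 1 343 [531.7 162.9  41.3] local [-0.8 40.5] range [-6.  34.4] [ 5.7 46. ] z 41.5
stud -1 274 [510.6  86.4  41.1] local [ -0.7 -38.9] range [ -6.1 -46. ] [  5.7 -33.8] z 41.5
extent 0 [-59.7  59.1]
extent 1 [-58.4  59.8]
block z range [150.99183255 153.05410066 154.34665589]
top ((430.49371337890625, 150.04962158203125), (53.58264923095703, 21.232872009277344), 74.26301574707031)
at [430.2 149.1 291.1] yaw 74.63 rpy [-3.1414e+00  2.0000e-04  1.3025e+00] F [-0.2 -1.3 -0.9] t 6.05
[-0.0, 0.12, 2.56] 0.001
[-0.0, 0.12, 2.56] 0.001
```

View pics/w3.png

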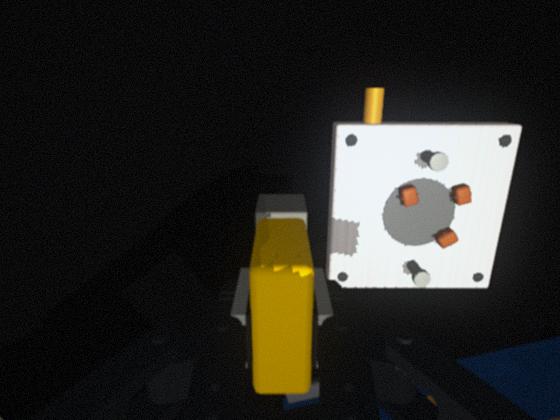

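Emit:
apply_moves --deltas '[{"claw": 1,"delta_pos": [-0.06,0,3],"yaw": 0},{"claw": 1,"delta_pos": [0,0,2.1],"yaw": 0},{"claw": 1,"delta_pos": [0,0,0],"yaw": 0},{"claw": 1,"delta_pos": [0,1.5,0],"yaw": 0},{"claw": 1,"delta_pos": [0,1.5,0],"yaw": 0},{"claw": 1,"delta_pos": [0,1.0,0],"yaw": 0},{"claw": 1,"delta_pos": [0,0,0],"yaw": 0}]'

```text
clock: 6.92
eef_pos: [469.7, 137.6, 240.5]
tcp_rot: [3.141, -0.001, 1.299]
contact_force: [-0.2, -1.1, -0.6]
opening: 0.252
grasp_force: 49.1
```

Run:
```python
from h import *
t=np.array([521.5+.9636*64-.5,124.2-.267*64-.8,239.6])
plan(t,74.5,8)
```

```text
at [469.7 137.6 240.5] yaw 74.42 rpy [ 3.1406e+00 -6.0000e-04  1.2989e+00] F [-0.2 -1.1 -0.6] t 6.92
[0.0, 1.46, 0.01] -0.0
[0.0, 1.46, 0.01] -0.0
[0.0, 1.46, 0.01] -0.0
[0.0, 1.46, 0.01] -0.0
[0.0, 1.46, 0.01] -0.0
[0.0, 1.46, 0.01] -0.0
[0.0, 1.46, 0.01] -0.0
[0.0, 1.46, 0.01] -0.0
```

Emit:
apply_moves --deltas '[{"claw": 1,"delta_pos": [0,0.6,0.06],"yaw": 0},{"claw": 1,"delta_pos": [0,0.75,0],"yaw": 0},{"claw": 1,"delta_pos": [0,0.75,0],"yaw": 0},{"claw": 1,"delta_pos": [0,0.75,0],"yaw": 0},{"claw": 1,"delta_pos": [0,0.75,0],"yaw": 0},{"claw": 1,"delta_pos": [0,0.75,0],"yaw": 0},{"claw": 1,"delta_pos": [0,0.75,0],"yaw": 0},{"claw": 1,"delta_pos": [0,0.75,0],"yaw": 0}]'

```text
clock: 7.92
eef_pos: [525.5, 122.1, 239.6]
tcp_rot: [-3.142, 0.0, 1.3]
contact_force: [-0.8, -0.6, -1.3]
opening: 0.251
grasp_force: 49.1
```

Emit:
apply_moves --deltas '[{"claw": 1,"delta_pos": [0,0.75,0],"yaw": 0},{"claw": 1,"delta_pos": [0,0.75,0],"yaw": 0},{"claw": 1,"delta_pos": [0,0.75,0],"yaw": 0},{"claw": 1,"delta_pos": [0,0.75,0],"yaw": 0},{"claw": 1,"delta_pos": [0,0.75,0],"yaw": 0},{"claw": 1,"delta_pos": [0,0.75,0],"yaw": 0},{"claw": 1,"delta_pos": [0,0.75,0],"yaw": 0},{"claw": 1,"delta_pos": [0,0.6,0],"yaw": 0}]'

```text
clock: 8.93
eef_pos: [581.9, 106.4, 239.6]
tcp_rot: [3.141, -0.0, 1.3]
contact_force: [0.0, 0.6, -1.7]
opening: 0.251
grasp_force: 49.1
```

Run:
```python
from h import *
f=grab('scene'); print(np.round(f['s']['eef_pos'],1),f['s']['contact_force'])
cv2.imwrite('pics/s2.png',cv2.resize(f['img'][140:330,220:470],None,fx=3,fy=3))
f=grab('wrist');cv2.imwrite('pics/w4.png',f['img'])
```

```text
[581.9 106.4 239.6] [ 0.0129375   0.58141375 -1.73727919]
```

View pics/s2.png

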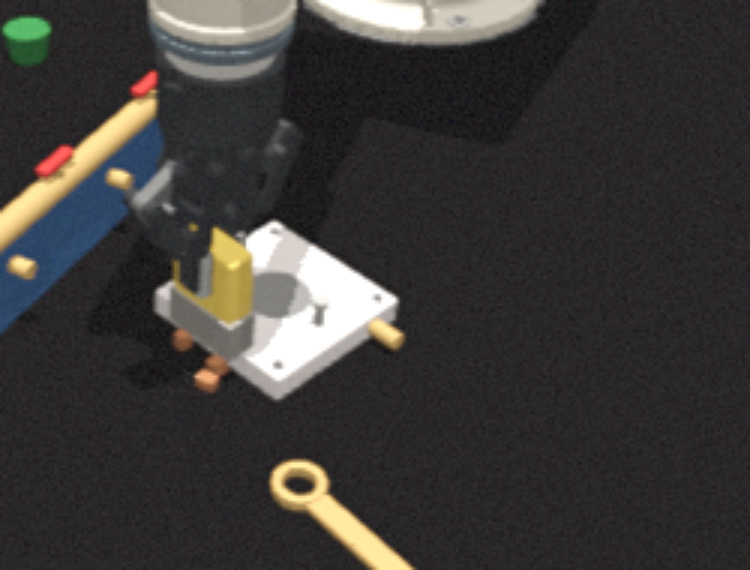

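Emit:
apply_moves --deltas '[{"claw": 1,"delta_pos": [0,0,-2],"yaw": 0},{"claw": 1,"delta_pos": [0,0,-4],"yaw": 0},{"claw": 1,"delta_pos": [0,0,-1],"yaw": 0},{"claw": 1,"delta_pos": [0,0,0],"yaw": 0}]'

```text
clock: 9.52
eef_pos: [581.3, 106.6, 309.9]
tcp_rot: [3.141, -0.0, 1.3]
contact_force: [0.5, -0.1, -1.3]
opening: 0.254
grasp_force: 49.1
```

Run:
```python
from h import *
plan([462,340.4,290],71.7,8)
f=grab('scene'); W=world(f); I=f['img'].astype(int)
m=(W[...,2]>3)&(W[...,2]<60)&(I[...,2]-I[...,0]>50)&(I[...,2]>1.6*I[...,1])&(abs(W[...,0]-560)<100)&(abs(W[...,1]-120)<90)
n,l,st,c=cv2.connectedComponentsWithStats(m.astype(np.uint8))
a=np.radians(-15.5); U=np.array([[np.cos(a),np.sin(a)],[-np.sin(a),np.cos(a)]])
for i in range(1,n):
    q=W[l==i]; print(len(q),q.mean(0).round(1),'zmax',q[:,2].max().round(1),'local',(U@(q.mean(0)[:2]-[521.5,124.2])).round(1))
```

```text
at [581.3 106.6 309.9] yaw 74.48 rpy [ 3.1407e+00 -5.0000e-04  1.2998e+00] F [ 0.5 -0.1 -1.3] t 9.53
[2.42, -2.22, 0.25] 0.006
[2.4, -2.23, 0.25] 0.006
[2.39, -2.25, 0.25] 0.006
[2.38, -2.26, 0.25] 0.006
[2.36, -2.28, 0.25] 0.006
[2.35, -2.29, 0.25] 0.006
[2.33, -2.31, 0.25] 0.006
[2.32, -2.32, 0.25] 0.006
```

Emit:
apply_moves --deltas '[{"claw": 1,"delta_pos": [2.4,-2.2,0.2],"yaw": 0.006},{"claw": 1,"delta_pos": [2.4,-2.25,0.2],"yaw": 0.006},{"claw": 1,"delta_pos": [2.4,-2.25,0.2],"yaw": 0.006},{"claw": 1,"delta_pos": [2.4,-2.25,0.3],"yaw": 0.006},{"claw": 1,"delta_pos": [2.35,-2.3,0.3],"yaw": 0.006},{"claw": 1,"delta_pos": [2.35,-2.3,0.3],"yaw": 0.006},{"claw": 1,"delta_pos": [2.35,-2.3,0.3],"yaw": 0.006},{"claw": 1,"delta_pos": [2.3,-2.3,0.2],"yaw": 0.006}]'

```text
clock: 10.58
eef_pos: [461.0, 340.8, 287.7]
tcp_rot: [-3.14, 0.002, 1.252]
contact_force: [-0.3, 1.4, -0.9]
opening: 0.25
grasp_force: 49.2
```

Emit:
apply_moves --deltas '[{"claw": 1,"delta_pos": [0,0,3],"yaw": 0},{"claw": 1,"delta_pos": [0,0,2.5],"yaw": 0},{"claw": 1,"delta_pos": [0,0,0.5],"yaw": 0},{"claw": 1,"delta_pos": [0,0,0],"yaw": 0}]'

```text
clock: 11.08
eef_pos: [462.0, 340.1, 229.0]
tcp_rot: [-3.141, 0.001, 1.252]
contact_force: [-0.2, 0.3, -0.7]
opening: 0.248
grasp_force: 49.2
```

Emit:
apply_moves --deltas '[{"claw": 1,"delta_pos": [0,0,0.6],"yaw": 0},{"claw": 1,"delta_pos": [0,0,0.3],"yaw": 0},{"claw": 1,"delta_pos": [0,0,0.15],"yaw": 0},{"claw": 1,"delta_pos": [0,0,0.1],"yaw": 0},{"claw": 1,"delta_pos": [0,0,0],"yaw": 0},{"claw": 1,"delta_pos": [0,0,0],"yaw": 0}]'

```text
clock: 11.82
eef_pos: [462.2, 340.3, 218.2]
tcp_rot: [3.142, -0.0, 1.252]
contact_force: [0.1, -1.2, -1.4]
opening: 0.251
grasp_force: 49.2
```

Emit:
apply_moves --deltas '[{"claw": 1,"delta_pos": [0,0,0.05],"yaw": 0},{"claw": 1,"delta_pos": [0,0,0.05],"yaw": 0},{"claw": 1,"delta_pos": [0,0,0],"yaw": 0}]'

```text
clock: 12.2
eef_pos: [462.2, 340.3, 217.8]
tcp_rot: [3.141, -0.0, 1.252]
contact_force: [-2.2, -1.0, 7.6]
opening: 0.253
grasp_force: 50.4
```

Contact. Release by opening, then rise.

Emit:
apply_moves --deltas '[{"claw": 0.2,"delta_pos": [0,0,0],"yaw": 0},{"claw": 0.2,"delta_pos": [0,0,0],"yaw": 0},{"claw": 0.2,"delta_pos": [0,0,0],"yaw": 0},{"claw": -1,"delta_pos": [0,0,0],"yaw": 0},{"claw": -1,"delta_pos": [0,0,0],"yaw": 0},{"claw": -1,"delta_pos": [0,0,0],"yaw": 0},{"claw": -1,"delta_pos": [0,0,-1],"yaw": 0},{"claw": -1,"delta_pos": [0,0,-3],"yaw": 0}]'

```text
clock: 13.2
eef_pos: [461.6, 339.9, 256.8]
tcp_rot: [-3.14, 0.002, 1.252]
contact_force: [0.1, -0.7, 0.5]
opening: 1.003
grasp_force: 0.0
```

Emit:
apply_moves --deltas '[{"claw": -1,"delta_pos": [0,0,-5],"yaw": 0},{"claw": -1,"delta_pos": [0,0,-5],"yaw": 0},{"claw": -1,"delta_pos": [0,0,-4.5],"yaw": 0},{"claw": -1,"delta_pos": [0,0,0],"yaw": 0}]'

```text
clock: 13.7
eef_pos: [462.9, 340.9, 406.8]
tcp_rot: [3.137, -0.006, 1.252]
contact_force: [0.3, -0.4, 0.3]
opening: 0.998
grasp_force: 0.0
```

Run:
```python
from h import *
f=grab('wrist'); W=world(f); cv2.imwrite('pics/w5.png',f['img'])
m=(abs(W[...,2]-80)<6)&(abs(W[...,0]-460)<80)&(abs(W[...,1]-339)<80)
print('scraper',cv2.minAreaRect(W[m][:,:2].astype(np.float32)),np.median(W[m][:,2]),W[m][:,2].min(),W[m][:,2].max())
plan([544,-295,402],124,16)
```

```text
scraper ((462.48565673828125, 341.1260070800781), (53.58161163330078, 21.969192504882812), 70.90763854980469) 79.56153343020071 74.98285845927893 82.0213938524177
at [462.3 340.4 404.3] yaw 71.72 rpy [ 3.1393 -0.0033  1.2518] F [-0.  -0.6 -0.1] t 13.75
[-3.61, 1.73, 0.01] -0.057
[-3.7, 1.52, 0.01] -0.057
[-3.78, 1.31, 0.01] -0.057
[-3.85, 1.09, 0.01] -0.057
[-3.91, 0.87, 0.01] -0.057
[-3.95, 0.64, 0.01] -0.057
[-3.98, 0.42, 0.01] -0.057
[-4.0, 0.19, 0.01] -0.057
[-4.0, -0.04, 0.01] -0.057
[-4.0, -0.27, 0.01] -0.057
[-3.97, -0.49, 0.01] -0.057
[-3.94, -0.72, 0.01] -0.057
[-3.89, -0.94, 0.01] -0.057
[-3.83, -1.16, 0.01] -0.057
[-3.76, -1.38, 0.01] -0.057
[-3.67, -1.59, 0.01] -0.057
```

View pics/w5.png

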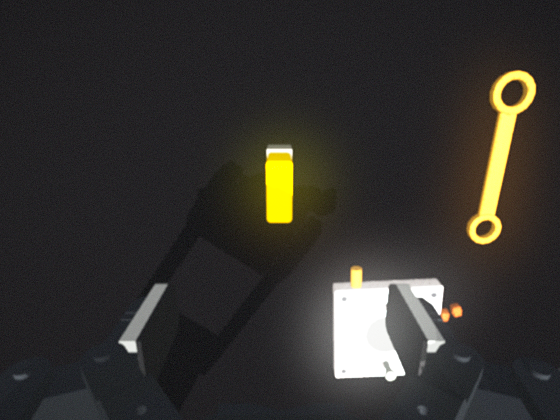

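Emit:
apply_moves --deltas '[{"claw": -1,"delta_pos": [-3.6,1.75,0],"yaw": -0.057},{"claw": -1,"delta_pos": [-3.7,1.5,0],"yaw": -0.057},{"claw": -1,"delta_pos": [-3.8,1.3,0],"yaw": -0.057},{"claw": -1,"delta_pos": [-3.85,1.1,0],"yaw": -0.057},{"claw": -1,"delta_pos": [-3.9,0.85,0],"yaw": -0.057},{"claw": -1,"delta_pos": [-3.95,0.65,0],"yaw": -0.057},{"claw": -1,"delta_pos": [-4.0,0.4,0],"yaw": -0.057},{"claw": -1,"delta_pos": [-4.0,0.2,0],"yaw": -0.057}]'

```text
clock: 14.75
eef_pos: [502.2, 21.2, 400.8]
tcp_rot: [-3.139, -0.0, 1.71]
contact_force: [0.3, 0.6, -0.0]
opening: 1.003
grasp_force: 0.0
```

Emit:
apply_moves --deltas '[{"claw": -1,"delta_pos": [-4.0,0,0],"yaw": -0.057},{"claw": -1,"delta_pos": [-4.0,-0.25,0],"yaw": -0.057},{"claw": -1,"delta_pos": [-4.0,-0.5,0],"yaw": -0.057},{"claw": -1,"delta_pos": [-3.95,-0.7,0],"yaw": -0.057},{"claw": -1,"delta_pos": [-3.9,-0.95,0],"yaw": -0.057},{"claw": -1,"delta_pos": [-3.8,-1.15,0],"yaw": -0.057},{"claw": -1,"delta_pos": [-3.75,-1.4,0],"yaw": -0.057},{"claw": -1,"delta_pos": [-3.65,-1.6,0],"yaw": -0.057}]'

```text
clock: 15.75
eef_pos: [543.3, -296.2, 400.5]
tcp_rot: [-3.14, -0.002, 2.166]
contact_force: [-0.4, -0.8, -0.3]
opening: 0.997
grasp_force: 0.0
```

Emit:
apply_moves --deltas '[{"claw": -1,"delta_pos": [0,0,0],"yaw": 0},{"claw": -1,"delta_pos": [0,0,0],"yaw": 0}]'

```text
clock: 16.0
eef_pos: [543.2, -294.6, 400.8]
tcp_rot: [-3.141, -0.002, 2.163]
contact_force: [-0.8, 0.5, 0.3]
opening: 0.998
grasp_force: 0.0
```

```bash
cat > ring.py <<'E'
from h import *
f=grab('wrist'); W=world(f); I=f['img']; g=I.min(-1)
print(np.round(f['s']['eef_pos'],1),np.degrees(f['s']['tcp_rot']).round(2))
near=(np.hypot(W[...,0]-542,W[...,1]+295)<75)
l=near&(W[...,2]>2)&(W[...,2]<10)&(g>60)
print('lugs',l.sum(),cv2.minAreaRect(W[l][:,:2].astype(np.float32)),np.median(W[l][:,2]))
t=near&(abs(W[...,2]-50)<3)
(c,rad)=cv2.minEnclosingCircle(W[t][:,:2].astype(np.float32)); print('top',t.sum(),c,rad,np.median(W[t][:,2]))
print(cv2.fitEllipse(cv2.convexHull(W[t][:,:2].astype(np.float32))))
cv2.imwrite('pics/w6.png',I)
E
python3 ring.py
```

```text
[ 543.2 -294.6  400.8] [-1.7995e+02 -1.4000e-01  1.2391e+02]
lugs 1034 ((548.5116577148438, -279.8624572753906), (115.19375610351562, 108.81396484375), 63.54668045043945) 5.7038217769759285
top 765 (543.8681030273438, -292.9553527832031) 31.590518951416016 49.29422961807296
((543.9805908203125, -293.232666015625), (54.549278259277344, 61.75870895385742), 117.35891723632812)
```

View pics/w6.png

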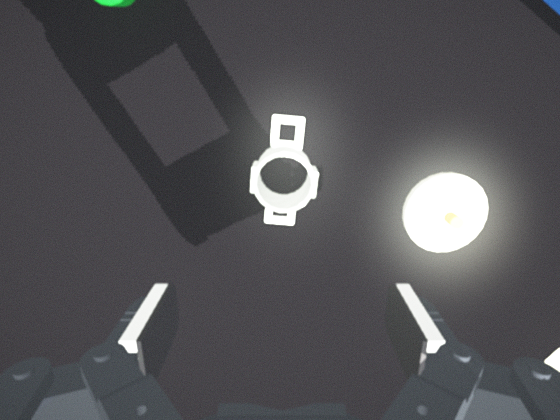

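Run:
```python
from h import *
f=pickle.load(open('wrist.pkl','rb')); W=world(f); I=f['img']; g=I.min(-1)
hp=[]
for n,(u0,u1,v0,v1) in dict(l1=(262,312,106,148),l2=(258,304,208,232)).items():
    m=np.zeros(g.shape,bool); m[v0:v1,u0:u1]=1
    m&=(abs(W[...,2]-6)<3)&(g>100)
    # project the rays of bright pixels on z=6
    print(n,m.sum(),cv2.minAreaRect(W[m][:,:2].astype(np.float32)))
    hp.append(cv2.minAreaRect(W[m][:,:2].astype(np.float32))[0])
hp=np.array(hp); d=hp[0]-hp[1]; print('lug axis',np.degrees(np.arctan2(d[1],d[0])))
# flats: top-level ring points extremes
t=(np.hypot(W[...,0]-544,W[...,1]+293)<40)&(W[...,2]>38)&(W[...,2]<53)
q=W[t][:,:2]-[544,-293.2]
for a in range(20,44,3):
    e=np.array([np.cos(np.radians(a)),np.sin(np.radians(a))]); s=q@e; print(a,np.percentile(s,[.3,99.7]).round(1))
h=np.array([[288,132]]);
```

```text
l1 584 ((524.8013916015625, -258.9615478515625), (29.913684844970703, 31.526952743530273), 28.980255126953125)
l2 261 ((566.7152709960938, -335.0345764160156), (30.173004150390625, 15.419937133789062), 29.90259552001953)
lug axis 118.8534010972813
20 [-30.7  30.2]
23 [-30.5  30. ]
26 [-30.2  29.7]
29 [-30.1  29.6]
32 [-29.9  29.8]
35 [-30.1  30. ]
38 [-30.5  30.1]
41 [-30.7  30.4]
```

Emit:
apply_moves --deltas '[{"claw": -1,"delta_pos": [0.07,0.13,0],"yaw": 0.082},{"claw": -1,"delta_pos": [0,0,4.5],"yaw": 0},{"claw": -1,"delta_pos": [0,0,5],"yaw": 0},{"claw": -1,"delta_pos": [0,0,4],"yaw": 0},{"claw": -1,"delta_pos": [0,0,0],"yaw": 0},{"claw": -1,"delta_pos": [0,0,0],"yaw": 0}]'

```text
clock: 16.8
eef_pos: [545.0, -293.4, 268.5]
tcp_rot: [3.141, 0.001, 2.082]
contact_force: [-1.2, -0.5, 0.4]
opening: 1.001
grasp_force: 0.0
```

Run:
```python
from h import *
f=grab('wrist'); W=world(f); I=f['img']
t=(np.hypot(W[...,0]-544,W[...,1]+293)<40)&(abs(W[...,2]-49.5)<3)
print(cv2.fitEllipse(cv2.convexHull(W[t][:,:2].astype(np.float32))),t.sum(),np.median(W[t][:,2]))
plan([543.9,-293.3,184],119.2,3)
```

```text
((543.9983520507812, -293.37188720703125), (54.86854553222656, 63.390342712402344), 117.26181030273438) 2146 49.21723786638809
at [ 545.2 -293.7  269.1] yaw 119.3 rpy [3.1401e+00 2.3000e-03 2.0822e+00] F [-0.3 -0.2  0.3] t 16.85
[0.03, -0.03, 2.84] 0.001
[0.03, -0.03, 2.84] 0.001
[0.03, -0.03, 2.84] 0.001
```

Emit:
apply_moves --deltas '[{"claw": -1,"delta_pos": [0.03,-0.05,3.5],"yaw": 0},{"claw": -1,"delta_pos": [0,0,3.0],"yaw": 0},{"claw": -1,"delta_pos": [0,0,2.0],"yaw": 0},{"claw": -1,"delta_pos": [0,0,0],"yaw": 0},{"claw": -1,"delta_pos": [0,0,0],"yaw": 0}]'

```text
clock: 17.48
eef_pos: [544.5, -294.1, 183.4]
tcp_rot: [3.141, 0.002, 2.082]
contact_force: [0.1, 0.5, -0.2]
opening: 1.004
grasp_force: 0.0
```

Emit:
apply_moves --deltas '[{"claw": 1,"delta_pos": [0,0,0],"yaw": 0},{"claw": 1,"delta_pos": [0,0,0],"yaw": 0},{"claw": 1,"delta_pos": [0,0,0],"yaw": 0},{"claw": 1,"delta_pos": [0,0,0],"yaw": 0},{"claw": 1,"delta_pos": [0,0,0],"yaw": 0},{"claw": 1,"delta_pos": [0,0,0],"yaw": 0}]' --grip_force 70

```text
clock: 18.23
eef_pos: [544.3, -294.0, 183.5]
tcp_rot: [3.141, 0.002, 2.082]
contact_force: [-0.2, 0.6, 5.4]
opening: 0.695
grasp_force: 76.0
```

Emit:
apply_moves --deltas '[{"claw": 1,"delta_pos": [0,0,-1],"yaw": 0},{"claw": 1,"delta_pos": [0,0,-3],"yaw": 0},{"claw": 1,"delta_pos": [0,0,-4.5],"yaw": 0},{"claw": 1,"delta_pos": [0,0,-5],"yaw": 0},{"claw": 1,"delta_pos": [0,0,-3.5],"yaw": 0},{"claw": 1,"delta_pos": [0,0,0],"yaw": 0},{"claw": 1,"delta_pos": [0,0,0],"yaw": 0}]'

```text
clock: 19.1
eef_pos: [543.3, -293.4, 351.2]
tcp_rot: [-3.141, -0.001, 2.082]
contact_force: [-0.3, -0.2, -3.0]
opening: 0.698
grasp_force: 76.1
```

Run:
```python
from h import *
f=grab('wrist'); W=world(f); p=f['s']['eef_pos']
t=(np.hypot(W[...,0]-p[0],W[...,1]-p[1])<40)&(abs(W[...,2]-(p[2]-133.5))<4)
q=W[t]; c,*_=np.linalg.lstsq(np.c_[q[:,:2]-q[:,:2].mean(0),np.ones(len(q))],q[:,2],rcond=None)
print('top fit slope',c.round(3),t.sum(),cv2.fitEllipse(cv2.convexHull(q[:,:2].astype(np.float32))))
plan([521.4,124.3,350],74.5,16)
cv2.imwrite('pics/w7.png',f['img'])
```

```text
top fit slope [-6.00000e-03  9.00000e-03  2.16956e+02] 7785 ((542.9293823242188, -292.15338134765625), (55.0531120300293, 77.7691879272461), 116.32791900634766)
at [ 543.2 -293.4  350.6] yaw 119.28 rpy [-3.1402e+00 -2.2000e-03  2.0818e+00] F [-1.2  0.1 -3.1] t 19.15
[2.34, 1.16, 0.0] 0.049
[2.4, 1.04, 0.0] 0.049
[2.45, 0.92, 0.0] 0.049
[2.49, 0.8, 0.0] 0.049
[2.52, 0.68, 0.0] 0.049
[2.55, 0.56, 0.0] 0.049
[2.58, 0.43, 0.0] 0.049
[2.6, 0.31, 0.0] 0.049
[2.61, 0.18, 0.0] 0.049
[2.61, 0.05, 0.0] 0.049
[2.61, -0.08, 0.0] 0.049
[2.61, -0.2, 0.0] 0.049
[2.59, -0.33, 0.0] 0.049
[2.57, -0.46, 0.0] 0.049
[2.55, -0.58, 0.0] 0.049
[2.52, -0.71, 0.0] 0.049
```

Emit:
apply_moves --deltas '[{"claw": 1,"delta_pos": [2.35,1.15,0],"yaw": 0.049},{"claw": 1,"delta_pos": [2.4,1.05,0],"yaw": 0.049},{"claw": 1,"delta_pos": [2.45,0.9,0],"yaw": 0.049},{"claw": 1,"delta_pos": [2.5,0.8,0],"yaw": 0.049},{"claw": 1,"delta_pos": [2.5,0.7,0],"yaw": 0.049},{"claw": 1,"delta_pos": [2.55,0.55,0],"yaw": 0.049},{"claw": 1,"delta_pos": [2.6,0.45,0],"yaw": 0.049},{"claw": 1,"delta_pos": [2.6,0.3,0],"yaw": 0.049}]'

```text
clock: 20.15
eef_pos: [532.3, -83.8, 350.3]
tcp_rot: [-3.138, -0.001, 1.688]
contact_force: [-0.5, 0.7, -1.9]
opening: 0.69
grasp_force: 75.8
```

Emit:
apply_moves --deltas '[{"claw": 1,"delta_pos": [2.6,0.2,0],"yaw": 0.049},{"claw": 1,"delta_pos": [2.6,0.05,0],"yaw": 0.049},{"claw": 1,"delta_pos": [2.6,-0.1,0],"yaw": 0.049},{"claw": 1,"delta_pos": [2.6,-0.2,0],"yaw": 0.049},{"claw": 1,"delta_pos": [2.6,-0.35,0],"yaw": 0.049},{"claw": 1,"delta_pos": [2.55,-0.45,0],"yaw": 0.049},{"claw": 1,"delta_pos": [2.55,-0.6,0],"yaw": 0.049},{"claw": 1,"delta_pos": [2.5,-0.7,0],"yaw": 0.049}]'

```text
clock: 21.15
eef_pos: [521.6, 124.2, 350.3]
tcp_rot: [-3.139, 0.002, 1.296]
contact_force: [1.0, 0.1, -2.0]
opening: 0.694
grasp_force: 75.8
```

Emit:
apply_moves --deltas '[{"claw": 1,"delta_pos": [0,0,0],"yaw": 0},{"claw": 1,"delta_pos": [0,0,0],"yaw": 0},{"claw": 1,"delta_pos": [0,0,0],"yaw": 0},{"claw": 1,"delta_pos": [0,0,0],"yaw": 0}]'

```text
clock: 21.65
eef_pos: [522.3, 122.9, 352.0]
tcp_rot: [-3.141, 0.0, 1.297]
contact_force: [-0.3, 0.3, -0.7]
opening: 0.694
grasp_force: 75.8
```

Run:
```python
from h import *
plan([521.4,124.3,320],74.5,1)
f=grab('wrist'); W=world(f); p=f['s']['eef_pos']
cv2.imwrite('pics/w8.png',f['img'])
```

```text
at [522.3 122.9 352. ] yaw 74.32 rpy [-3.1414e+00  2.0000e-04  1.2971e+00] F [-0.3  0.3 -0.7] t 21.65
[0.11, -0.12, 3.2] -0.003
```

View pics/w8.png

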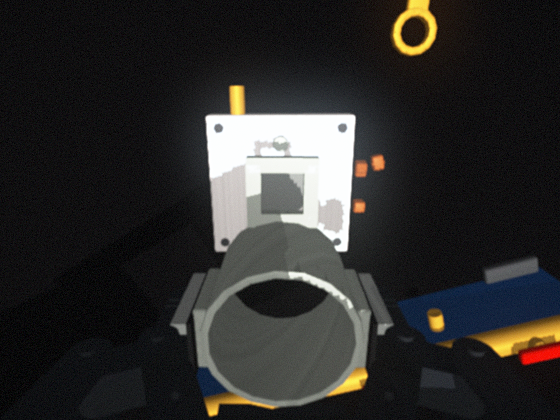

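```bash
cat > fit.py <<'E'
from h import *
def ray(f,u,v,zw):
    M=R.from_euler('xyz',f['s']['tcp_rot']).as_matrix(); T=np.array(f['T_tool_cam'])
    o=M@T[:3,3]+f['s']['eef_pos']; d=M@T[:3,:3]@np.array([(u-f['cx'])/f['fx'],-(v-f['cy'])/f['fy'],-1]); return o+d*(zw-o[2])/d[2]
f=grab('wrist'); W=world(f); p=np.array(f['s']['eef_pos']); zu=p[2]-183.5
y=f['s']['tcp_rot'][2]; ex=np.array([np.sin(y),-np.cos(y)]); ey=np.array([np.cos(y),np.sin(y)])
L=np.stack([(W[...,:2]-p[:2])@ex,(W[...,:2]-p[:2])@ey],-1)
m=(abs(W[...,2]-(zu+6))<4)&(L[...,1]>26)&(L[...,1]<65)&(abs(L[...,0])<25)
print('TCP',p.round(1),'yaw',np.degrees(y).round(2),'under',zu.round(1))
zl=np.median(W[m][:,2]); rc=cv2.minAreaRect(W[m][:,:2].astype(np.float32))
print('lug',m.sum(),'z',zl,'rect',rc,'extent x',np.percentile(L[m][:,0],[.5,99.5]).round(1),'y',np.percentile(L[m][:,1],[.5,99.5]).round(1))
cs,h=cv2.findContours(m.astype(np.uint8),cv2.RETR_CCOMP,cv2.CHAIN_APPROX_NONE)
hs=[c for c,k in zip(cs,h[0]) if k[3]>=0]; hole=max(hs,key=cv2.contourArea)
q=np.array([ray(f,u,v,zl) for u,v in hole[:,0]]); c=np.array(cv2.minAreaRect(q[:,:2].astype(np.float32))[0])
print('hole',cv2.minAreaRect(q[:,:2].astype(np.float32)),'local to TCP',((c-p[:2])@ex).round(2),((c-p[:2])@ey).round(2))
k=(abs(W[...,2]-41.3)<2.5)&(np.hypot(W[...,0]-532,W[...,1]-162.8)<12)
if k.sum()>5: print('stud_a',k.sum(),cv2.minEnclosingCircle(W[k][:,:2].astype(np.float32)),W[k].mean(0).round(1))
k=(abs(W[...,2]-20)<2.5)&(np.hypot(W[...,0]-521,W[...,1]-124)<90)&(f['img'].min(-1)>90)
print('plate',k.sum(),cv2.minAreaRect(W[k][:,:2].astype(np.float32)))
E
python3 fit.py
```

```text
TCP [522.3 123.  352. ] yaw 74.32 under 168.5
lug 3454 z 174.47014903899398 rect ((533.9093627929688, 162.31353759765625), (30.01125717163086, 30.166303634643555), 74.25556182861328) extent x [-14.4  15.4] y [26.3 55.8]
hole ((534.02490234375, 162.427001953125), (17.625720977783203, 18.59262466430664), 73.19017791748047) local to TCP 0.64 41.17
stud_a 190 ((532.5748901367188, 162.55892944335938), 5.842840671539307) [532.5 162.7  41.7]
plate 12886 ((523.4840698242188, 130.1624755859375), (132.0983428955078, 120.01115417480469), 74.48260498046875)
```

Emit:
apply_moves --deltas '[{"claw": 1,"delta_pos": [0,-0.15,1.5],"yaw": -0.004},{"claw": 1,"delta_pos": [0,0,2],"yaw": 0},{"claw": 1,"delta_pos": [0,0,2],"yaw": 0},{"claw": 1,"delta_pos": [0,0,2],"yaw": 0},{"claw": 1,"delta_pos": [0,0,1.2],"yaw": 0},{"claw": 1,"delta_pos": [0,0,0.7],"yaw": 0},{"claw": 1,"delta_pos": [0,0,0],"yaw": 0},{"claw": 1,"delta_pos": [0,0,0],"yaw": 0}]'

```text
clock: 22.75
eef_pos: [521.1, 123.9, 258.6]
tcp_rot: [3.141, -0.0, 1.302]
contact_force: [-0.3, -0.5, -3.4]
opening: 0.692
grasp_force: 75.8
```

```bash
python3 fit.py
```

```text
TCP [521.1 123.9 258.6] yaw 74.59 under 75.1
lug 3473 z 81.00845364923282 rect ((532.6497802734375, 163.36573791503906), (30.108007431030273, 30.197948455810547), 74.47840118408203) extent x [-14.3  15.6] y [26.3 55.9]
hole ((532.6617431640625, 163.48483276367188), (17.69084930419922, 18.353012084960938), 73.45735931396484) local to TCP 0.67 41.21
stud_a 208 ((532.250732421875, 161.87535095214844), 5.735694885253906) [531.8 160.2  41.7]
plate 20948 ((521.8726806640625, 124.30186462402344), (119.01080322265625, 120.03699493408203), 74.5689697265625)
```

Emit:
apply_moves --deltas '[{"claw": 1,"delta_pos": [-0.06,-0.02,0.7],"yaw": 0},{"claw": 1,"delta_pos": [0,0,0.7],"yaw": 0},{"claw": 1,"delta_pos": [0,0,0.5],"yaw": 0},{"claw": 1,"delta_pos": [0,0,0.3],"yaw": 0},{"claw": 1,"delta_pos": [0,0,0.1],"yaw": 0},{"claw": 1,"delta_pos": [0,0,0],"yaw": 0},{"claw": 1,"delta_pos": [0,0,0],"yaw": 0},{"claw": 1,"delta_pos": [0,0,0],"yaw": 0}]'

```text
clock: 23.8
eef_pos: [520.5, 123.4, 235.2]
tcp_rot: [3.141, -0.0, 1.302]
contact_force: [-0.2, 0.6, -2.1]
opening: 0.691
grasp_force: 75.8
```

```bash
python3 fit.py
python3 - <<'E'
from h import *
a=pickle.load(open('wrist.pkl','rb'))['img'][60:330,140:420]; b=grab('scene')['img'][150:330,230:410]
cv2.imwrite('pics/f.png',np.hstack([cv2.resize(a,(400,386)),cv2.resize(b,(386,386))]))
E
```

```text
TCP [520.5 123.4 235.2] yaw 74.59 under 51.7
lug 3459 z 57.67444844630998 rect ((531.9229125976562, 162.7877197265625), (29.93090057373047, 30.098283767700195), 74.3824462890625) extent x [-14.4  15.4] y [26.3 55.9]
hole ((531.943115234375, 162.76361083984375), (17.799480438232422, 18.316743850708008), 73.45574188232422) local to TCP 0.55 41.02
stud_a 488 ((532.4158935546875, 162.31497192382812), 5.9361419677734375) [532.4 162.4  41.7]
plate 24306 ((523.437255859375, 129.72921752929688), (107.5853271484375, 120.02438354492188), 74.5399398803711)
```

View pics/f.png

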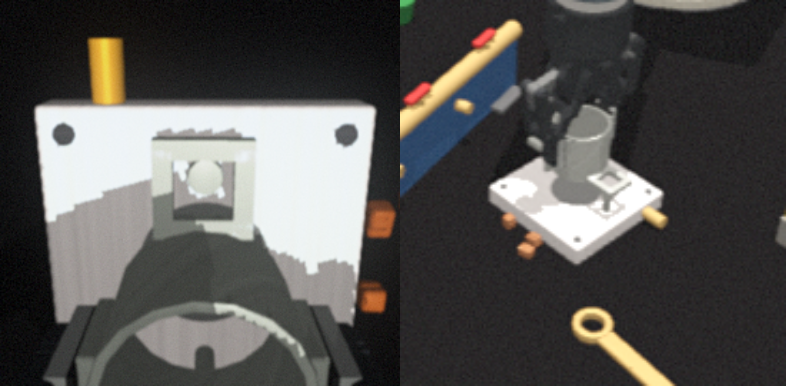

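Emit:
apply_moves --deltas '[{"claw": 1,"delta_pos": [-0.02,0.05,0],"yaw": 0},{"claw": 1,"delta_pos": [0,0,0],"yaw": 0},{"claw": 1,"delta_pos": [0,0,0],"yaw": 0},{"claw": 1,"delta_pos": [0,0,0],"yaw": 0},{"claw": 1,"delta_pos": [0,0,0],"yaw": 0},{"claw": 1,"delta_pos": [0,0,0],"yaw": 0}]'

```text
clock: 24.65
eef_pos: [520.9, 123.0, 235.1]
tcp_rot: [-3.142, 0.0, 1.302]
contact_force: [1.0, 0.0, -3.0]
opening: 0.693
grasp_force: 75.8
```

```bash
python3 fit.py && python3 -c "
from rig import r
print(r.sign_off())"
```

```text
TCP [520.9 123.  235.1] yaw 74.59 under 51.6
lug 3444 z 57.48682751512091 rect ((532.25146484375, 162.47235107421875), (30.099023818969727, 30.115556716918945), 74.24423217773438) extent x [-14.4  15.4] y [26.3 55.9]
hole ((532.4124755859375, 162.57672119140625), (17.827028274536133, 18.529382705688477), 73.45307922363281) local to TCP 0.61 41.21
stud_a 478 ((532.4993896484375, 162.26318359375), 5.894558429718018) [532.5 162.3  41.8]
plate 24375 ((523.5481567382812, 130.02493286132812), (107.22991180419922, 120.05326843261719), 74.57495880126953)
the job is handed in; nothing more can be done
None
```

I handed the job in at about 25 s: the three chips are off the base, the scraper is standing upright back at its original spot, and the ring is held upright about 10 mm above the stud tops (one hole measured within about 0.5 mm of its stud; the other was hidden from the camera, so its position follows from the matching angle).

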